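# Unhook the finds tray and hold it level over the pad

### The job

One of the two carriers on the hook stands is a rectangular metal tray with a sherd lying in it, the other an empty round dish. Take the tray by its wooden grip, lift it up and off its hook, and bring it over the middle of the grey padded mat, level all the way so that the sherd stays in it; leave everything else as it is. Finish while still holding the tray there, level and still, its underside about 10 cm above the desk, for the conservator to take the sherd out: do not put it down or let go.

Things in the scene. Friction and masses are not known exactly. Their poses are not given: they have to be found in the camera images.
- tray_grip (a point): Upright wooden grip block, 22 (x) x 30 (y) x 50 mm (z, vertical). Point at its centre; axes as the tray's. It is straight above the tray's centre, 149 mm above the tray's underside, and 189 mm above the desk while hung. Pinch it across either pair of faces; across the 30 mm (y) the fingers stay beside the hook's arm and tip. Tray and load weigh 0.25 to 0.4 kg.
- tray: the loose metal tray, 90 (x) x 120 (y) x 30 mm, 96 x 126 over the rim, floor 3 mm. A rigid hoop of 6 mm wire stands in its y-z plane from the two short sides to an apex 120 mm above the underside; the hook's arm passes under the apex along x, the wooden grip stands on it. Origin: centre of the underside, z up. It hangs freely, underside 40 mm above the desk, axes about as its stand's.
- tray_sherd: flat pottery sherd, 69 x 64 x 14 mm, lying loose on the tray's floor. Origin: centre of its underside.
- hook_stand_a: hook stand, fixed: 115x75x10 mm foot, 8 mm round post 90 mm along +x from the origin, and from its top a level 8 mm arm along -x, upper side 156 mm above the desk; its upturned tip, 29 mm along -x, is 172 mm high (the highest point): a hung hoop must rise over 16 mm to leave along -x. Origin: on the desk below the hanging point. The tray hangs on this one. It may be the left or the right one.
- hook_stand_b: hook stand, fixed: 115x75x10 mm foot, 8 mm round post 90 mm along +x from the origin, and from its top a level 8 mm arm along -x, upper side 156 mm above the desk; its upturned tip, 29 mm along -x, is 172 mm high (the highest point): a hung hoop must rise over 16 mm to leave along -x. Origin: on the desk below the hanging point. The dish hangs on this one.
- dish_grip (a point): the grip of the empty dish, to be left alone. Upright wooden grip block, 22 (x) x 30 (y) x 50 mm (z, vertical). Point at its centre; axes as the dish's.
- dish: the empty round metal dish, 110 mm across and 30 mm high, with the same kind of hoop and grip as the tray, hanging on the other stand, underside 40 mm above the desk. To be left alone. Origin: centre of the underside.
- pad: grey padded mat, 160 x 160 x 6 mm, fixed flat on the desk between the stands. Origin: centre of its underside, on the desk; z up.
- spring_clamp: bystander, loose, to be left alone: black spring clamp lying flat, 158 x 115 x 26 mm. Origin: centre of its underside.
- front_sherd: bystander, loose, to be left alone: pottery sherd nearest the robot, 85 x 122 x 33 mm. Origin: centre of its underside.
- back_sherd_a: bystander, loose, to be left alone: pottery sherd behind the mat, left, 97 x 94 x 23 mm. Origin: centre of its underside.
- back_sherd_b: bystander, loose, to be left alone: pottery sherd behind the mat, right, 106 x 105 x 20 mm. Origin: centre of its underside.
Mind the look-alikes: they are no part of the job. Leave any purple look-alike of the tray alone.

How it is judged:
By the outcome, as a careful person would: the job done as asked, in the order asked, and still so for the second after the job is handed in, while the arm keeps its last pose, push and grip.
It also fails if it takes over 40 s, if anything falls off the work surface, if the arm or the gripper's body presses on something with over 40 N, if the wrist force passes 120 N, or if a joint passes its speed limit or range.

### The arm

A 7-joint arm with a two-finger parallel gripper is mounted at the origin on a cart in front of the work surface, level with it; the furniture and walls round the work are solid. World frame = base frame: x ahead of the robot, y to its left, z up, the work surface at z = 0. Lengths are in m, angles in degrees, forces in N, time in s.
With the tool pointing down it reaches from about 0.4 to 0.875 m from the base axis. Payload 6.5 kg.
Tool frame: the origin (TCP) lies on the centre line of the jaws, within the pads' length; the fingertips stand 22 mm ahead of it and the grasp point (between the pads) lies 3 mm ahead of it; z points along the fingers, y is the direction in which the jaws open and shut (so a half turn about z gives the same grasp; the last joint's range is limited). The gripper opens to 85 mm and grips with 20 to 120 N. Pads are 22 mm wide; open, the fingers measure 114 mm over their backs; the gripper's body (76 mm by 85 mm) begins 54 mm behind the grasp point. The pads swing forward as they close: fully open they stand 13 mm farther back than shut.
Start: joints at [61.238, 30.733, -0.252, 88.115, 0.149, 61.152, -4.079], TCP at [0.274, -0.589, 0.253] pointing down, gripper open.
Joint ranges: [-154.64, 154.64], [-21.42, 123.67], [-72.66, 72.17], [13.99, 137.28], [-74.86, 254.86], [10.95, 109.41], [-158.01, 158.01]. Speed limits (degrees/s): [136.94, 136.94, 180, 180, 180, 180, 180].

### API

Orientations are given as a 3x3 rotation matrix whose columns are the frame's x, y, z axes.
In Python, from station import bot gives the robot as it stands.
- The arm moves only by the shell command python3 -m jog 'ROWS' [FORCE]. ROWS is JSON, a list of rows, each an object with "offset": the shift along the tool's x, y, z in mm, a list of three; "angular": the turn, a rotation vector about the tool's x, y, z in rad, a list of three; "gripper": the opening, from -1 (shut) to 1 (fully open), so that 0 is half open. In form: [{"offset": [x, y, z], "angular": [ax, ay, az], "gripper": gripper}, ...]. A call has 1 to 10 rows; each row is the pose to reach, as a shift and turn from the pose commanded when the call began, along the tool's axes at that moment; what a row does not reach only later rows make up. A row lasts 1/8 s, in which the tool goes at most 62.5 mm and 10.7 degrees, less where a joint would pass 70% of its speed; a pose out of reach is approached as far as the arm can. A call with a gripper value outside its range is refused whole. The fingers move at their own pace and stop on an object; FORCE is the grip in N (left out, the last holds). Time passes only in rows, so rows that repeat a pose let the fingers close. It gives the time, the measured TCP pose, the force and the opening at its end, in the units of the state.
- bot.sense(): the state, without advancing time (a new reading comes with each control period).
- bot.snapshot(name): name is "side" or "top"; returns the picture (400x640x3 uint8, red, green, blue); there is no depth.
- bot.camera_model(name): a dict with "fovy" (degrees; the focal length in pixels is half the picture's height over the tangent of half this angle, whatever the lens; pixels are square), "cx", "cy" (the principal point, pixels), "k1" (the pictures are not rectified: a ray, as slopes to the right and down, at radius r is drawn at 1 + k1 r^2 times it, then the intrinsics apply), "world_from_camera" (4x4, takes a point from camera to world coordinates). Camera axes: x right, y up, looking along -z (the intrinsics and any distortion apply to the point x, -y, -z); pixel columns grow to the right and rows downward; lengths in m; the calibration is good to about 2 mm. A picture is of the moment at which its call begins. camera_model takes no time and is no camera call.
- bot.sign_off(): hands the job in, once; it reports no verdict.
Trained networks look in the newest picture that a camera, given by its name, has taken for a name from the list of things; names that differ only in an ending like _2 or _b are one class to them, and where a whole thing is asked for, a point or a joint stands for the part that bears it (a point fixed in the world has none). Each returns a list of dicts, best first, with "conf" (0 to 1); they miss things now and then, are a little off and sometimes report something else, mostly with a low value. They report only what shows in the picture. A call takes as long as a camera call. They do not tell look-alikes from the thing itself.
- bot.look_for(camera, name): "at" ([x, y, z] in m, in world coordinates, good to about 4 mm: the middle of the surface that is visible of it).
- bot.silhouettes(camera, name): "pixels" (400x640 bool, what is visible of it).
- bot.landmark_of(camera, name): "at" ([x, y, z] in m, in world coordinates, good to about 4 mm: a listed point, or the origin of a listed thing).
The state is a dict: "time": time; "q": joint angles; "qd": joint speeds; "effort": joint torques, N m; "position": TCP position; "tcp_rot": TCP orientation; "ft_force": force on the tool from outside, world axes, zero at the start; "moment": the same for the moment, N m; "finger_gap": finger opening in m.
Only numpy, scipy, OpenCV 4.12 (cv2) and the standard library are available. Lean on these libraries where they do the work, as an engineer would, in place of code of your own. Each camera call takes 0.05 s, during which the arm holds its last target.

## Working session

There is one attempt and no reset: what is moved stays moved. The work goes in short steps, Python scripts to look and compute and a shell command to move; the robot and the scene stay as the last step left them, time stands still between calls to the robot, and variables do not carry over. Pictures are saved under pics/ and viewed, and the job is handed in when it is done.

```bash
mkdir -p pics
python3 - <<'E'
from station import bot
import cv2
s=bot.sense();print(s['time'],s['position'],s['tcp_rot'],s['finger_gap'])
for c in("top","side"):
    im=bot.snapshot(c);cv2.imwrite(f"pics/{c}0.png",im[:,:,::-1])
    for n in("tray_grip","tray","pad","dish_grip","hook_stand_a"):
        print(c,n,[(d['conf'],[round(float(v),4) for v in d['at']]) for d in bot.landmark_of(c,n)])
print(bot.sense()['time'])
E
```

```text
0.0 [ 0.27414498 -0.58871029  0.25237897] [[ 9.06491030e-01  4.22224191e-01 -8.63056318e-04]
 [ 4.22225055e-01 -9.06489703e-01  1.55612456e-03]
 [-1.25318232e-04 -1.77501696e-03 -9.99998417e-01]] 0.08522833744638257
top tray_grip [(0.67, [0.5074, -0.2405, 0.1908]), (0.62, [0.6251, -0.4, 0.1488])]
top tray [(0.96, [0.5075, -0.237, 0.0402]), (0.91, [0.6271, -0.3956, 0.0022]), (0.64, [0.369, 0.1953, 0.0002]), (0.33, [0.5122, 0.2852, 0.0372])]
top pad [(0.64, [0.5129, 0.2848, 0.0395]), (0.62, [0.4937, 0.0035, 0.0])]
top dish_grip [(0.76, [0.5183, 0.284, 0.1885]), (0.52, [0.7011, 0.1063, -0.0045])]
top hook_stand_a []
side tray_grip [(0.73, [0.4896, 0.004, -0.0038]), (0.69, [0.6197, -0.3956, 0.1516]), (0.6, [0.5079, -0.2417, 0.1901])]
side tray [(0.87, [0.5019, -0.2414, 0.041]), (0.85, [0.6243, -0.3994, -0.0049])]
side pad [(0.72, [0.4875, 0.0033, -0.0002])]
side dish_grip [(0.95, [0.5179, 0.2829, 0.1903])]
side hook_stand_a [(0.81, [0.521, 0.2858, -0.0032]), (0.72, [0.5071, -0.2382, -0.0007])]
0.6
```

View pics/top0.png

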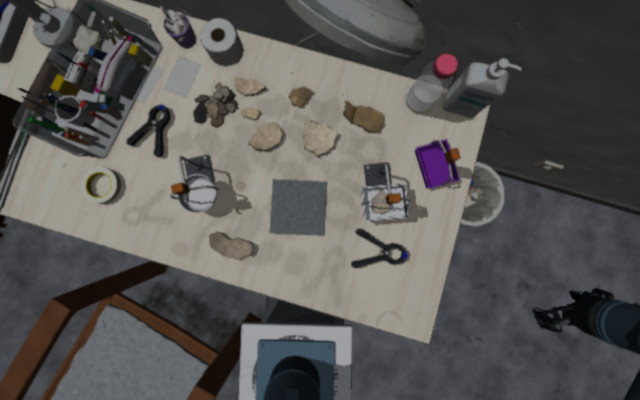

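View pics/side0.png

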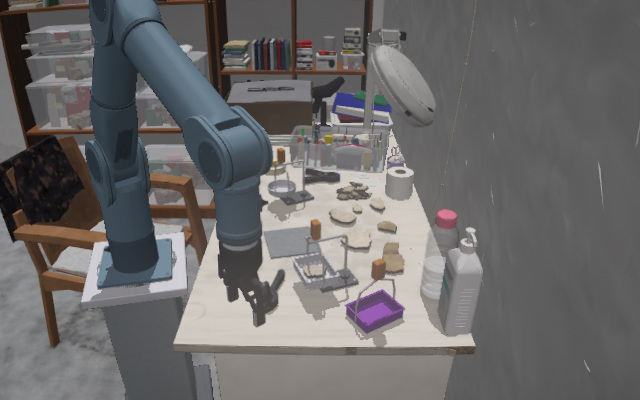

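The top view shows the metal tray with the sherd at about (385,203), the dish at (198,195), the mat at (299,207) and the purple decoy at (437,165). Next I'll measure the yaw of the tray and stand.

```bash
cat > h.py <<'E'
import numpy as np,cv2
from station import bot
def proj(c,P):
    m=bot.camera_model(c);T=np.linalg.inv(np.array(m['world_from_camera']))
    P=np.atleast_2d(P);p=P@T[:3,:3].T+T[:3,3]
    u=p[:,0]/-p[:,2];v=-p[:,1]/-p[:,2];k=1+m['k1']*(u*u+v*v)
    f=200/np.tan(np.radians(m['fovy'])/2)
    return np.c_[m['cx']+f*u*k,m['cy']+f*v*k]
def unproj(c,px,z):
    m=bot.camera_model(c);W=np.array(m['world_from_camera']);f=200/np.tan(np.radians(m['fovy'])/2)
    d=(np.atleast_2d(px).astype(float)-[m['cx'],m['cy']])/f
    s=d.copy()
    for _ in range(20): s=d/(1+m['k1']*(s**2).sum(1,keepdims=True))
    r=np.c_[s[:,0],-s[:,1],-np.ones(len(s))]@W[:3,:3].T
    t=(z-W[2,3])/r[:,2]; return W[:3,3]+r*t[:,None]
def box(w,d,z,o,yaw):
    a=np.radians(yaw);R=np.array([[np.cos(a),-np.sin(a)],[np.sin(a),np.cos(a)]])
    q=np.array([[-w,-d],[w,-d],[w,d],[-w,d]])/2@R.T+o
    return np.c_[q,np.full(4,z)]
E
python3 - <<'E'
from h import *
print(bot.camera_model('top'))
for c in('top','side'):
    bot.snapshot(c)
    for n,z in(('pad',.006),('tray',.07),('tray_grip',.214),('hook_stand_a',.01)):
        for d in bot.silhouettes(c,n):
            m=d['pixels'];ys,xs=np.nonzero(m);w=unproj(c,np.c_[xs,ys],z)[:,:2].astype(np.float32)
            print(c,n,d['conf'],m.sum(),(int(xs.mean()),int(ys.mean())),w.mean(0),cv2.minAreaRect(w))
im=cv2.imread('pics/top0.png');x0,y0=340,120;S=6
for yaw,name in((0,'a'),(10,'b')):
    big=cv2.resize(im[y0:y0+110,x0:x0+130],None,fx=S,fy=S,interpolation=2)
    o=[.507,-.24]
    for P in(box(.096,.126,.07,o,yaw),box(.022,.03,.214,o,yaw)):
        q=((proj('top',P)-[x0,y0]+.5)*S).astype(int);cv2.polylines(big,[q],True,(0,255,0),1)
    cv2.imwrite(f'pics/z_{name}.png',big[:600,:800])
E
```

```text
{'fovy': 56.84468618509359, 'cx': 318.56825281000505, 'cy': 191.9312975258304, 'k1': -0.007772863295181625, 'world_from_camera': array([[ 0.02440724,  0.99476502, -0.09923127,  0.42866746],
       [-0.99969895,  0.0240376 , -0.00491916, -0.05863508],
       [-0.00250813,  0.09932146,  0.99505224,  1.09345553],
       [ 0.        ,  0.        ,  0.        ,  1.        ]])}
top pad 0.76 2926 (297, 206) [0.4921831  0.00690331] ((0.49278485774993896, 0.006841413676738739), (0.15967516601085663, 0.15965193510055542), 88.69862365722656)
top tray 0.97 1666 (437, 162) [ 0.6219677  -0.38509578] ((0.6249504089355469, -0.3911702036857605), (0.12853527069091797, 0.12257511913776398), 16.16685676574707)
top tray 0.96 1203 (386, 201) [ 0.5073913 -0.2414271] ((0.5087123513221741, -0.23999570310115814), (0.09614846855401993, 0.13194634020328522), 5.983974456787109)
top tray_grip 0.81 1499 (437, 162) [ 0.5944342  -0.33987808] ((0.5965610146522522, -0.3450266420841217), (0.10657990723848343, 0.10113760828971863), 19.072933197021484)
top tray_grip 0.64 1260 (385, 201) [ 0.4973181  -0.21519509] ((0.4976
[... 736 characters left out ...]
089264), 78.5355224609375)
side tray_grip 0.92 1263 (315, 262) [ 0.45609036 -0.41916233] ((0.45444610714912415, -0.3737383186817169), (0.29042330384254456, 0.09543389081954956), 85.48787689208984)
side tray_grip 0.79 1972 (374, 303) [ 0.5372311  -0.59077567] ((0.563340425491333, -0.5667206645011902), (0.2518231272697449, 0.11383792012929916), 51.558834075927734)
side hook_stand_a 0.86 475 (340, 270) [ 0.59319794 -0.19428274] ((0.5908160209655762, -0.14492884278297424), (0.2794017493724823, 0.1331007480621338), 85.38114929199219)
side hook_stand_a 0.65 327 (297, 197) [0.5773963 0.2892073] ((0.588866114616394, 0.29502207040786743), (0.16895867884159088, 0.09882447868585587), 39.69279479980469)
```

Run:
```python
from h import *
im=cv2.imread('pics/top0.png');x0,y0=340,120;S=6
big=cv2.resize(im[y0:y0+100,x0:x0+130],None,fx=S,fy=S,interpolation=2)
o=np.array([.508,-.2405]);yaw=6;a=np.radians(yaw)
f=o+np.array([np.cos(a),np.sin(a)])*.06
for P in(box(.096,.126,.07,o,yaw),box(.022,.03,.214,o,yaw)):
    q=((proj('top',P)-[x0,y0]+.5)*S).astype(int);cv2.polylines(big,[q],True,(0,255,0),1)
cv2.imwrite('pics/z6.png',big)
im=cv2.imread('pics/side0.png');x0,y0=270,200
b=cv2.resize(im[y0:y0+100,x0:x0+130],None,fx=S,fy=S,interpolation=2)
for P in(box(.096,.126,.07,o,yaw),box(.022,.03,.214,o,yaw),box(.022,.03,.164,o,yaw)):
    q=((proj('side',P)-[x0,y0]+.5)*S).astype(int);cv2.polylines(b,[q],True,(0,255,0),1)
cv2.imwrite('pics/z6s.png',b)
```

```text
(no output)
```

View pics/z6.png

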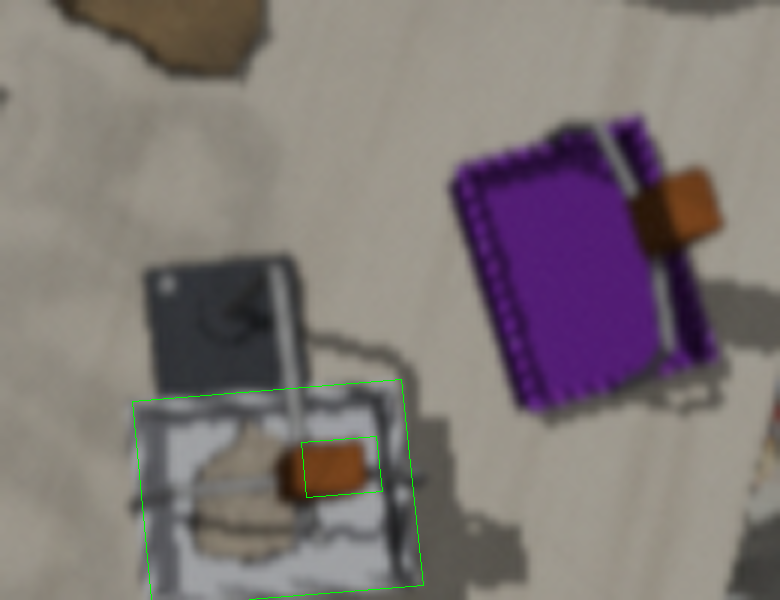

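View pics/z6s.png

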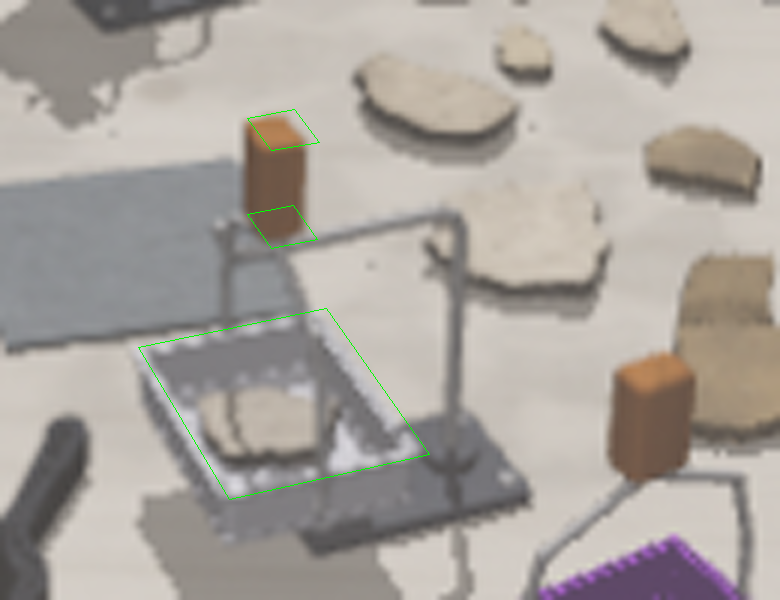

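```bash
python3 -m jog '[{"offset":[20,-12,0],"angular":[0,0,0.02],"gripper":1},{"offset":[60,-37,0],"angular":[0,0,0.06],"gripper":1},{"offset":[107,-65,0],"angular":[0,0,0.1],"gripper":1},{"offset":[154,-94,0],"angular":[0,0,0.14],"gripper":1},{"offset":[201,-123,0],"angular":[0,0,0.19],"gripper":1},{"offset":[248,-152,0],"angular":[0,0,0.23],"gripper":1},{"offset":[293,-179,0],"angular":[0,0,0.28],"gripper":1},{"offset":[330,-202,0],"angular":[0,0,0.31],"gripper":1},{"offset":[352,-215,0],"angular":[0,0,0.332],"gripper":1},{"offset":[358,-219,0],"angular":[0,0,0.332],"gripper":1}]'
python3 - <<'E'
from h import *
s=bot.sense();print(s['time'],s['position'],s['tcp_rot'],s['ft_force'])
for c in('top','side'):
    im=bot.snapshot(c);cv2.imwrite(f'pics/{c}1.png',im[:,:,::-1])
    print(c,[(d['conf'],d['at']) for d in bot.landmark_of(c,'tray_grip')])
im=cv2.imread('pics/side1.png');b=cv2.resize(im[180:280,250:380],None,fx=6,fy=6,interpolation=2);cv2.imwrite('pics/s1.png',b)
im=cv2.imread('pics/top1.png');b=cv2.resize(im[150:250,320:450],None,fx=6,fy=6,interpolation=2);cv2.imwrite('pics/t1.png',b)
E
```

```text
time: 2.35
position: [0.5075, -0.2378, 0.2534]
tcp_rot: [[0.994, 0.107, 0.001], [0.107, -0.994, 0.0], [0.001, -0.0, -1.0]]
ft_force: [-0.1, -0.6, -0.4]
finger_gap: 0.0854
2.35 [ 0.5074776  -0.23784431  0.25337253] [[ 9.94264970e-01  1.06943470e-01  5.12539558e-04]
 [ 1.06943264e-01 -9.94265039e-01  4.13989911e-04]
 [ 5.53873681e-04 -3.56803014e-04 -9.99999783e-01]] [-0.13803578 -0.58111248 -0.3716185 ]
top [(0.7, [0.5043, -0.2397, 0.1887])]
side [(0.91, [0.6244, -0.4001, 0.1534]), (0.76, [0.508, -0.2395, 0.1871]), (0.5, [0.5065, -0.2337, 0.0423])]
```

View pics/s1.png

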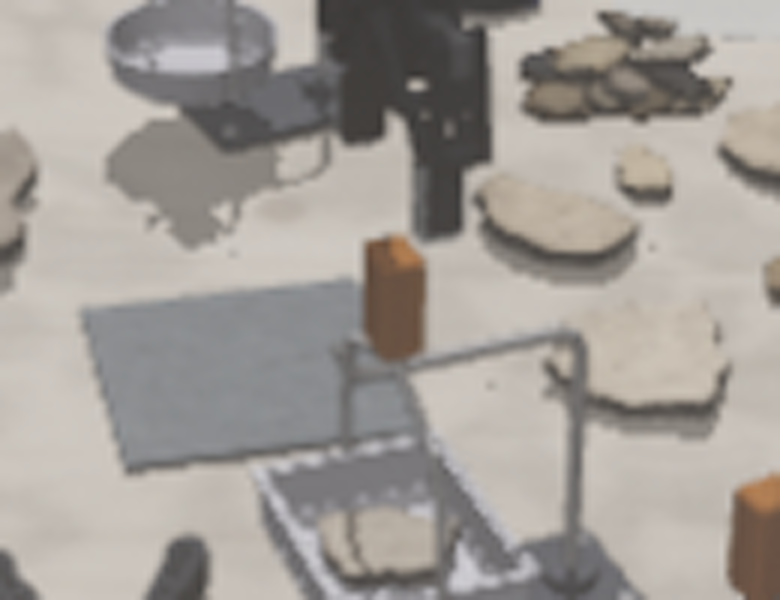

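View pics/t1.png

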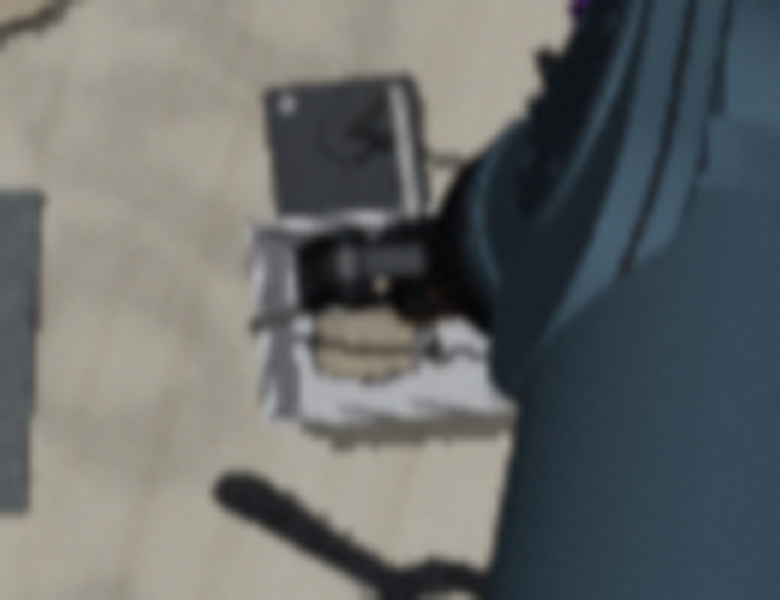

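```bash
python3 -m jog '[{"offset":[-1,1.5,6],"angular":[0,0,0],"gripper":1},{"offset":[-1,1.5,20],"angular":[0,0,0],"gripper":1},{"offset":[-1,1.5,36],"angular":[0,0,0],"gripper":1},{"offset":[-1,1.5,50],"angular":[0,0,0],"gripper":1},{"offset":[-1,1.5,59],"angular":[0,0,0],"gripper":1},{"offset":[-1,1.5,61],"angular":[0,0,0],"gripper":1},{"offset":[-1,1.5,61],"angular":[0,0,0],"gripper":1}]' 50
python3 - <<'E'
from h import *
im=bot.snapshot('side');b=cv2.resize(im[180:280,250:380,::-1],None,fx=6,fy=6,interpolation=2);cv2.imwrite('pics/s2.png',b)
E
```

```text
time: 3.42
position: [0.5058, -0.2412, 0.1924]
tcp_rot: [[0.995, 0.104, 0.0], [0.104, -0.995, -0.0], [0.0, 0.0, -1.0]]
ft_force: [1.1, 0.1, -0.9]
finger_gap: 0.0853
```

View pics/s2.png

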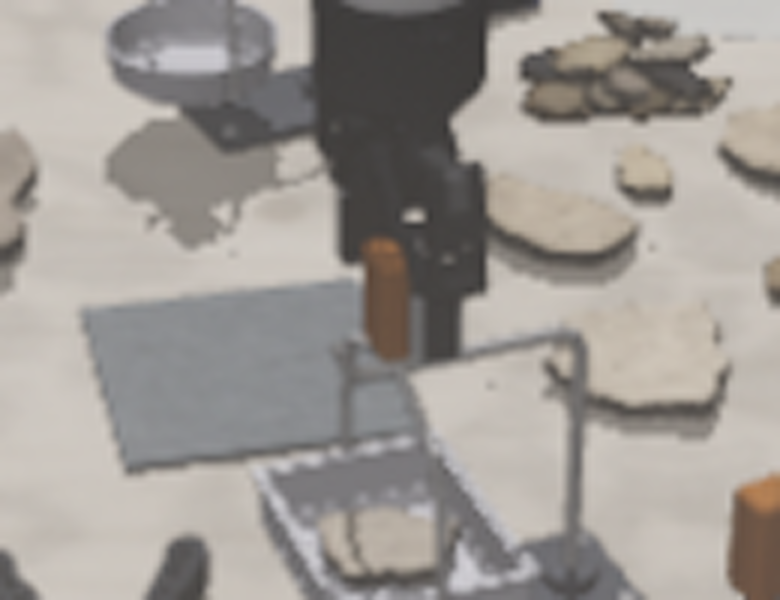

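Run:
```python
from h import *
s=bot.sense();p=s['position'];R=np.array(s['tcp_rot'])
def px(P): return np.round((proj('side',P)-[250,180]+.5)*6)[0]
for nm,sg in(('-y finger',1),('+y finger',-1)):
  for xx in(-.011,.011): print(nm,px(p+R@[xx,sg*.0425,.009]),px(p+R@[xx,sg*.057,.009]))
print('grip top c',px([.507,-.24,.214]),'bot',px([.507,-.24,.164]),px([.503,-.24,.164]),px([.507,-.236,.164]))
print(bot.camera_model('side')['world_from_camera'])
```

```text
-y finger [410. 364.] [422. 381.]
-y finger [457. 354.] [470. 371.]
+y finger [342. 269.] [332. 254.]
+y finger [388. 261.] [377. 246.]
grip top c [401. 250.] bot [400. 347.] [391. 348.] [397. 342.]
[[ 0.96883391  0.11485266 -0.219476    0.21176832]
 [-0.24769317  0.45986726 -0.85274275 -1.31920314]
 [ 0.00299005  0.8805288   0.47398321  0.86380204]
 [ 0.          0.          0.          1.        ]]
```

```bash
python3 -m jog '[{"offset":[-1,0,0],"angular":[0,0,0],"gripper":-0.1},{"offset":[-1,0,0],"angular":[0,0,0],"gripper":-0.1},{"offset":[-1,0,0],"angular":[0,0,0],"gripper":-0.1},{"offset":[-1,0,0],"angular":[0,0,0],"gripper":-0.2},{"offset":[-1,0,0],"angular":[0,0,0],"gripper":-0.3},{"offset":[-1,0,0],"angular":[0,0,0],"gripper":-0.5},{"offset":[-1,0,0],"angular":[0,0,0],"gripper":-1},{"offset":[-1,0,0],"angular":[0,0,0],"gripper":-1},{"offset":[-1,0,0],"angular":[0,0,0],"gripper":-1}]' 50
python3 - <<'E'
from h import *
for c in('side','top'):
  im=bot.snapshot(c);x0,y0=(250,180) if c=='side' else (320,150)
  cv2.imwrite(f'pics/{c}3.png',cv2.resize(im[y0:y0+100,x0:x0+130,::-1],None,fx=6,fy=6,interpolation=2))
E
```

```text
time: 4.6
position: [0.5048, -0.2409, 0.1923]
tcp_rot: [[0.995, 0.104, 0.0], [0.104, -0.995, 0.0], [0.0, -0.0, -1.0]]
ft_force: [0.8, 4.1, 4.2]
finger_gap: 0.0294
```

View pics/side3.png

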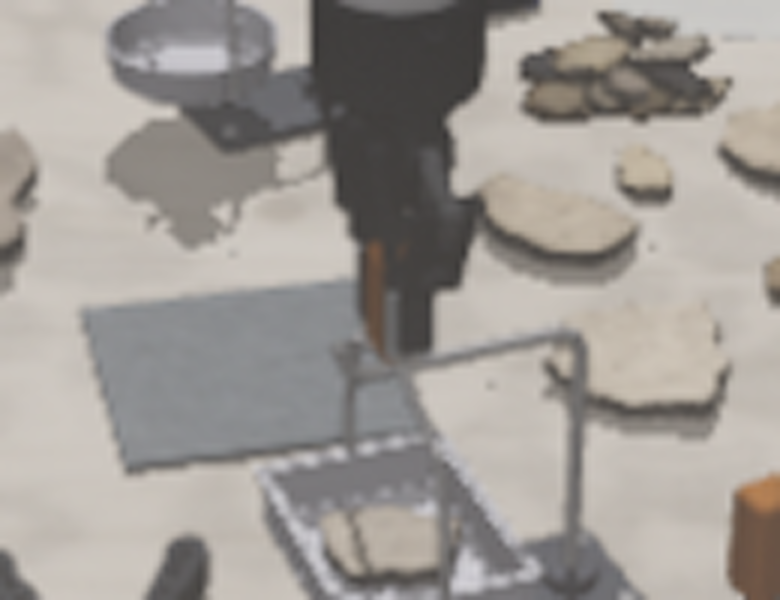

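```bash
python3 -m jog '[{"offset":[0,0,-2],"angular":[0,0,0],"gripper":-1},{"offset":[0,0,-5],"angular":[0,0,0],"gripper":-1},{"offset":[0,0,-9],"angular":[0,0,0],"gripper":-1},{"offset":[0,0,-14],"angular":[0,0,0],"gripper":-1},{"offset":[0,0,-20],"angular":[0,0,0],"gripper":-1},{"offset":[0,0,-26],"angular":[0,0,0],"gripper":-1},{"offset":[0,0,-31],"angular":[0,0,0],"gripper":-1},{"offset":[0,0,-34],"angular":[0,0,0],"gripper":-1},{"offset":[0,0,-35],"angular":[0,0,0],"gripper":-1},{"offset":[0,0,-35],"angular":[0,0,0],"gripper":-1}]'
python3 - <<'E'
from h import *
for c in('side','top'):
  im=bot.snapshot(c);x0,y0=(250,180) if c=='side' else (320,150)
  cv2.imwrite(f'pics/{c}4.png',cv2.resize(im[y0:y0+100,x0:x0+130,::-1],None,fx=6,fy=6,interpolation=2))
print(bot.sense()['ft_force'],bot.sense()['moment'])
E
```

```text
time: 5.95
position: [0.5046, -0.2413, 0.2272]
tcp_rot: [[0.995, 0.104, -0.0], [0.104, -0.995, 0.0], [-0.0, -0.0, -1.0]]
ft_force: [-0.5, 0.3, -3.1]
finger_gap: 0.0298
[-0.95363328 -0.20120713 -3.20467904] [-0.00702669 -0.03652868 -0.01930361]
```

View pics/side4.png

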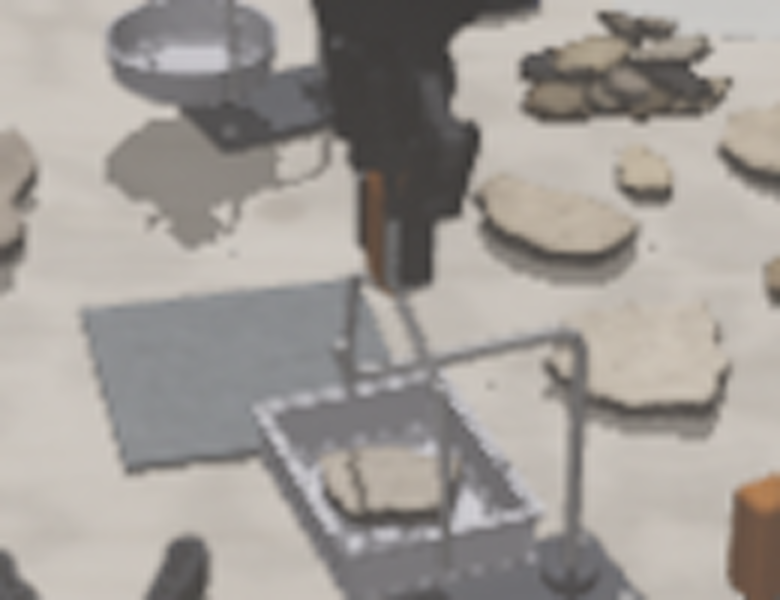

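View pics/top4.png

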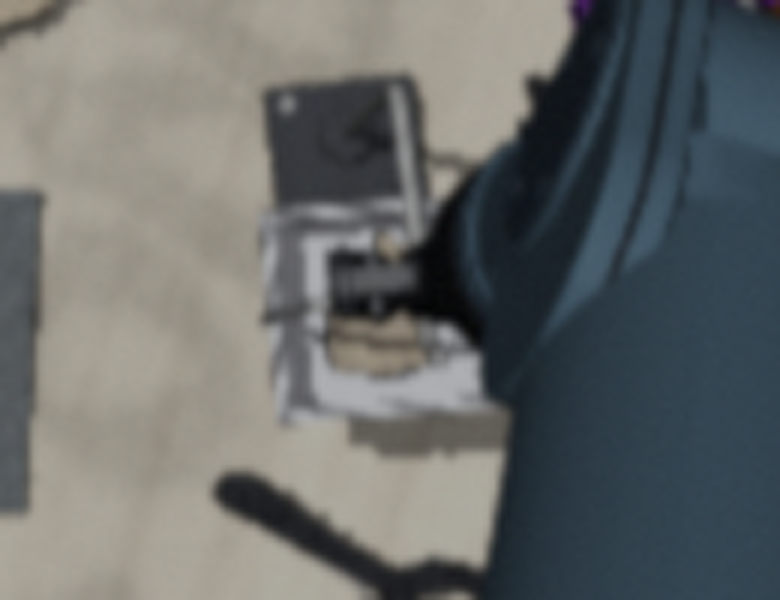

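Tray lifted clear and the sherd is still in it; the weight reads about 3.2 N. Next move is out along -x.

```bash
python3 -m jog '[{"offset":[-3,0,0],"angular":[0,0,0],"gripper":-1},{"offset":[-9,0,0],"angular":[0,0,0],"gripper":-1},{"offset":[-17,0,0],"angular":[0,0,0],"gripper":-1},{"offset":[-27,0,0],"angular":[0,0,0],"gripper":-1},{"offset":[-37,0,0],"angular":[0,0,0],"gripper":-1},{"offset":[-46,0,0],"angular":[0,0,0],"gripper":-1},{"offset":[-53,0,0],"angular":[0,0,0],"gripper":-1},{"offset":[-58,0,0],"angular":[0,0,0],"gripper":-1},{"offset":[-60,0,0],"angular":[0,0,0],"gripper":-1},{"offset":[-60,0,0],"angular":[0,0,0],"gripper":-1}]'
python3 - <<'E'
from h import *
for c in('side','top'):
  im=bot.snapshot(c);x0,y0=(230,180) if c=='side' else (320,150)
  cv2.imwrite(f'pics/{c}5.png',cv2.resize(im[y0:y0+100,x0:x0+130,::-1],None,fx=6,fy=6,interpolation=2))
E
```

```text
time: 7.3
position: [0.4451, -0.2475, 0.2273]
tcp_rot: [[0.995, 0.104, 0.0], [0.104, -0.995, -0.0], [0.0, 0.0, -1.0]]
ft_force: [0.3, 0.7, -2.8]
finger_gap: 0.0295
```

View pics/side5.png

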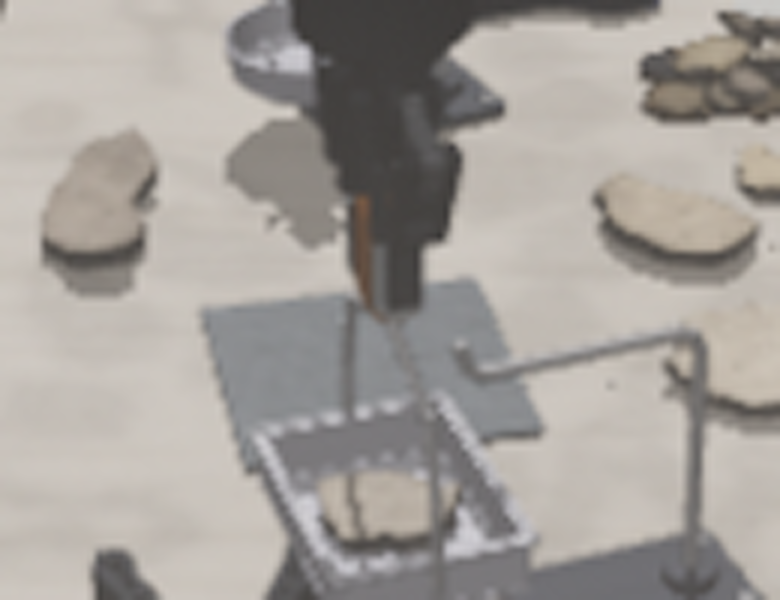

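View pics/top5.png

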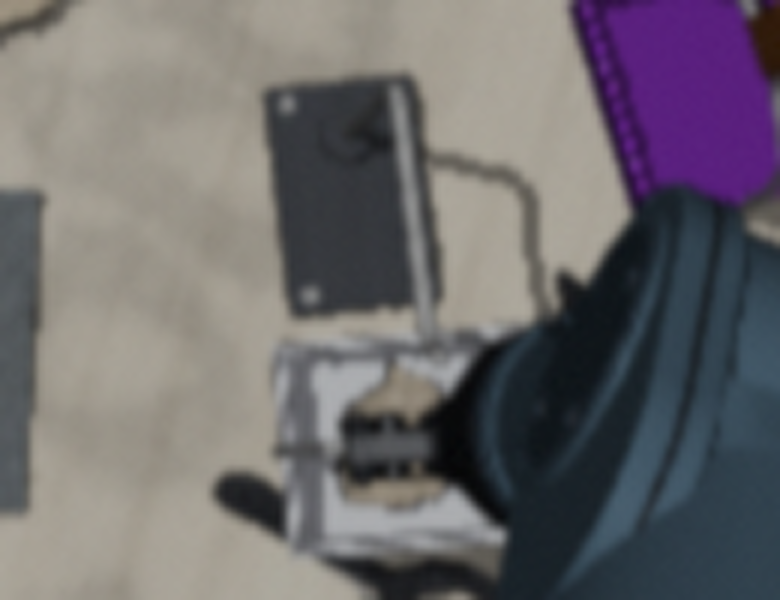

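Both views show the hoop clear of the hook tip, with the sherd flat in the tray. I'll go sideways first, then diagonally to the mat.

```bash
python3 -m jog '[{"offset":[0,-3,0],"angular":[0,0,0],"gripper":-1},{"offset":[0,-9,0],"angular":[0,0,0],"gripper":-1},{"offset":[0,-18,0],"angular":[0,0,0],"gripper":-1},{"offset":[0,-30,0],"angular":[0,0,0],"gripper":-1},{"offset":[0,-44,0],"angular":[0,0,0],"gripper":-1},{"offset":[0,-60,0],"angular":[0,0,0],"gripper":-1},{"offset":[0,-76,0],"angular":[0,0,0],"gripper":-1},{"offset":[0,-92,0],"angular":[0,0,0],"gripper":-1},{"offset":[0,-108,0],"angular":[0,0,0],"gripper":-1},{"offset":[4,-123,-2],"angular":[0,0,0],"gripper":-1}]'
python3 -m jog '[{"offset":[7,-15,-2],"angular":[0,0,0],"gripper":-1},{"offset":[17,-30,-5],"angular":[0,0,0],"gripper":-1},{"offset":[27,-46,-9],"angular":[0,0,0],"gripper":-1},{"offset":[37,-62,-13],"angular":[0,0,0],"gripper":-1},{"offset":[46,-77,-16],"angular":[0,0,0],"gripper":-1},{"offset":[54,-91,-19],"angular":[0,0,0],"gripper":-1},{"offset":[60,-103,-21],"angular":[0,0,0],"gripper":-1},{"offset":[64,-112,-22],"angular":[0,0,0],"gripper":-1},{"offset":[67,-118,-23],"angular":[0,0,0],"gripper":-1},{"offset":[68,-122,-23],"angular":[0,0,0],"gripper":-1}]'
python3 -m jog '[{"offset":[0,-1,0],"angular":[0,0,0],"gripper":-1},{"offset":[0,-1,0],"angular":[0,0,0],"gripper":-1},{"offset":[0,-1,0],"angular":[0,0,0],"gripper":-1},{"offset":[0,-1,0],"angular":[0,0,0],"gripper":-1}]'
python3 - <<'E'
from h import *
for c in('side','top'):
  im=bot.snapshot(c);x0,y0=(220,140) if c=='side' else (230,140)
  cv2.imwrite(f'pics/{c}6.png',cv2.resize(im[y0:y0+100+20,x0:x0+150,::-1],None,fx=5,fy=5,interpolation=2))
  for n in('tray','pad','tray_grip','tray_sherd'): print(c,n,[(d['conf'],np.round(d['at'],4)) for d in bot.landmark_of(c,n)])
s=bot.sense();print(s['time'],s['position'],s['ft_force'],s['moment'])
E
```

```text
time: 8.65
position: [0.4359, -0.1237, 0.2292]
tcp_rot: [[0.995, 0.104, -0.001], [0.104, -0.995, 0.0], [-0.001, -0.0, -1.0]]
ft_force: [0.2, 0.2, -3.0]
finger_gap: 0.0293
time: 9.9
position: [0.4912, 0.0038, 0.2522]
tcp_rot: [[0.995, 0.103, -0.0], [0.103, -0.995, -0.0], [-0.0, 0.0, -1.0]]
ft_force: [-0.9, 0.2, -4.0]
finger_gap: 0.0294
time: 10.4
position: [0.491, 0.0044, 0.2523]
tcp_rot: [[0.995, 0.103, -0.0], [0.103, -0.995, -0.0], [-0.0, 0.0, -1.0]]
ft_force: [0.5, -0.2, -3.5]
finger_gap: 0.0297
side tray [(0.94, array([0.4871, 0.0007, 0.0997])), (0.58, array([ 0.6245, -0.398 ,  0.0009]))]
side pad []
side tray_grip [(0.82, array([0.4939, 0.0016, 0.2504])), (0.77, array([ 0.6234, -0.3989,  0.1528]))]
side tray_sherd [(0.7, array([0.4947, 0.0115, 0.1025]))]
top tray [(0.72, array([ 0.6252, -0.3948,  0.0009])), (0.5, array([0.5186, 0.2857, 0.1903]))]
top pad []
top tray_grip [(0.75, array([ 6.964e-01, -5.380e-02, -1.000e-04])), (0.68, array([ 0.6259, -0.396 ,  0.1486]))]
top tray_sherd [(0.31, array([0.3675, 0.1963, 0.0007]))]
10.9 [0.49109835 0.00462307 0.25229462] [-1.03243647 -0.46565643 -3.54560166] [-0.01236558  0.01222576 -0.01019734]
```

View pics/side6.png

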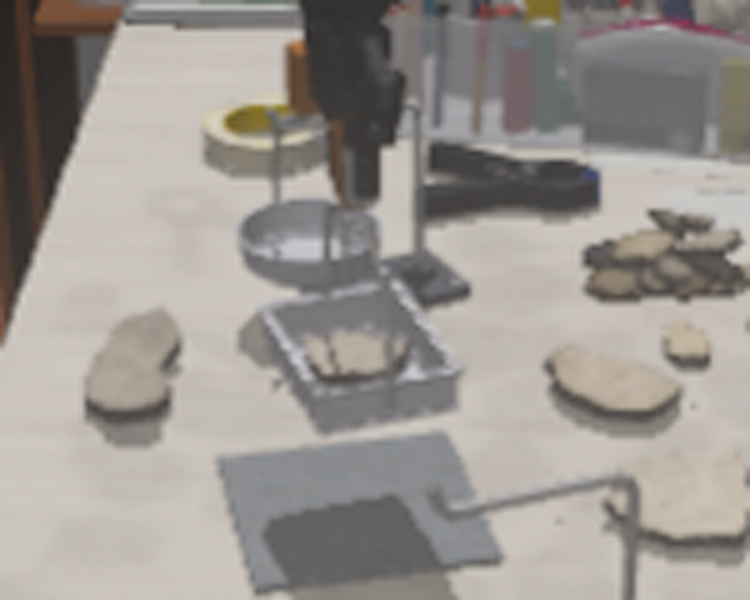

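View pics/top6.png

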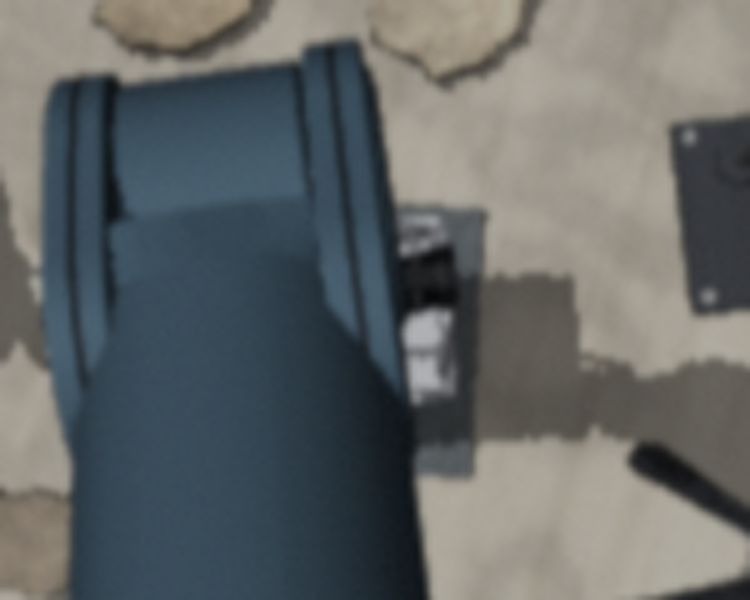

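Run:
```python
from h import *
im=bot.snapshot('side')[:,:,::-1];x0,y0=260,180
b=cv2.resize(im[y0:y0+60,x0:x0+70],None,fx=10,fy=10,interpolation=2)
for P in(box(.096,.126,.13,[.491,.0045],6),box(.09,.12,.10,[.491,.0045],6)):
    cv2.polylines(b,[((proj('side',P)-[x0,y0]+.5)*10).astype(int)],True,(0,255,0),1)
cv2.imwrite('pics/lev.png',b)
```

```text
(no output)
```

View pics/lev.png

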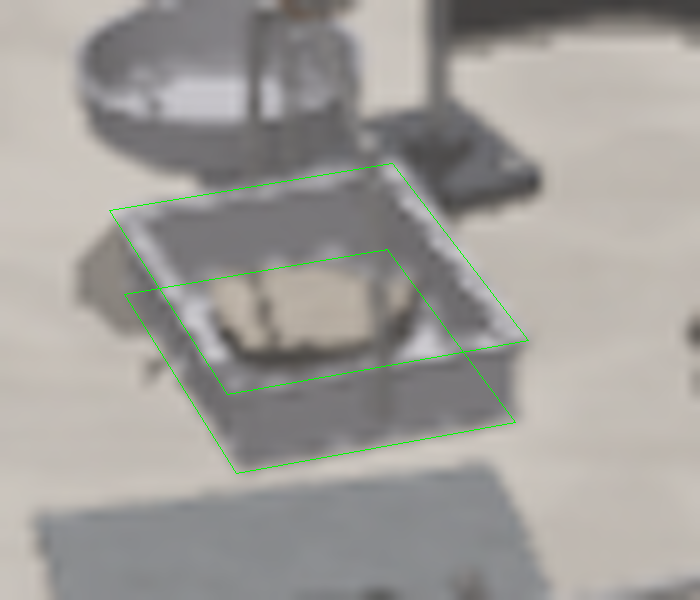

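The level-tray model overlay matches the picture to about 1 px, and the sherd is in the tray. I'm handing the job in.

Run:
```python
from station import bot
print(bot.sign_off()); s=bot.sense(); print(s['time'],s['position'],s['finger_gap'])
```

```text
the job is handed in; nothing more can be done
None
the job is handed in; nothing more can be done
```

I took the tray by its wooden grip, lifted it 35 mm and moved it off the hook along -x. I then carried it level to the middle of the mat and handed the job in at about 11 s, still holding it with the sherd inside.

**Last checks**
- **Position:** the tool was at (0.491, 0.005, 0.252), against a mat centre measured at about (0.491, 0.004). That puts the tray's underside about 10 cm above the desk, and the network read 0.0997 m from the side camera.
- **Level:** a level-tray overlay matched the side picture to about 1 pixel, so it is level to within roughly 1–2°. The tool pointed straight down.
- **Load:** the wrist carried a steady 3.5 N and the finger opening held at 29–30 mm.
- **Other things:** the purple tray, the dish and the other objects looked undisturbed in the final pictures.

**Checks that failed:** at the end the arm blocked the top camera's view of the tray, so only the side view and the arm's own readings confirm the final pose. Neither camera's network found the mat in the last pictures, so its position comes from the first ones, where the two cameras differed by about 6 mm.

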